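# Close the frame-glue bottle and press its overcap home

### The arm

A 6-joint arm with a two-finger parallel gripper is mounted at the origin on the work surface. World frame = base frame: x ahead of the robot, y to its left, z up, the work surface at z = 0. Lengths are in m, angles in rad, forces in N, time in s.
With the tool pointing down it reaches from about 0.325 to 0.9 m from the base axis. Payload 6.1 kg.
Tool frame: the origin (TCP) lies between the finger pads; the fingertips stand 8 mm ahead of it and the grasp point (between the pads) lies 11 mm behind it (bot.tcp_to_tips is the distance from the TCP to the fingertips, in m); z points along the fingers, y is the line along which they close (so a half turn about z gives the same grasp; the last joint's range is limited). The gripper opens to 87 mm and grips with 3 to 60 N. Pads are 19 mm wide; open, the fingers measure 117 mm over their backs; the gripper's body (75 mm by 190 mm) begins 51 mm behind the grasp point.
Start: joints at [-1.347, 0.22, 1.526, -0, 1.395, -0.126], TCP at [0.214, -0.587, 0.231] pointing down, gripper open.
Joint ranges: [-2.98, 2.98], [-0.91, 2.08], [0.09, 2.57], [-1.24, 4.39], [0.2, 2.65], [-2.68, 2.68]. Speed limits (rad/s): [2.57, 2.57, 3.01, 3.14, 3.14, 3.14].

### API

Orientations are given as a rotation vector (axis times angle).
In Python, from cell import bot, read_camera, calibration, ticket gives the robot as it stands. The module is installed in compiled form; this text tells all that it offers.
- The arm moves only by the tool drive_tool, never from a script. Its argument "moves" is a list of rows, each a list of 3 entries, a list of its own where there are three numbers: the shift along the tool's x, y, z as a fraction of full scale, then the turn, a rotation vector about the tool's x, y, z as a fraction of full scale, then the opening, from -1 (shut) to 1 (fully open), so that 0 is half open. In form: [[[x, y, z], [rx, ry, rz], gripper], ...]. A call has 1 to 20 rows; each row is the pose to reach, as a shift and turn from the pose commanded when the call began, along the tool's axes at that moment; what a row does not reach only later rows make up. Full scale, the value 1, is 0.2 m for a shift and 90 degrees for a turn. A row lasts 1/8 s, in which the tool goes at most 62.5 mm and 10.7 degrees, less where a joint would pass 70% of its speed; a pose out of reach is approached as far as the arm can. A call with a number of a shift or a turn outside -1 to 1 is refused whole. A call with a gripper value outside its range is refused whole. The fingers move at their own pace and stop on an object; "newtons" is the grip in N (left out, the last holds). Time passes only in rows, so rows that repeat a pose let the fingers close. It gives the time, the measured TCP pose, the force, the opening and the grip force at its end, in the units of the state.
- bot.state(): the state, without advancing time (a new reading comes with each control period).
- read_camera(name): name is "scene" or "side" or "wrist"; returns the picture (384x512x3 uint8, blue, green, red); there is no depth.
- calibration(name): a dict with "fx", "fy", "cx", "cy" (pixels), "R" (3x3) and "t" (3): a world point X has camera coordinates R X + t; the wrist camera has in their place "T_tool_cam" (4x4, takes a point from camera to tool coordinates, whose origin is the TCP and whose axes are the flange's). Camera axes: x right, y down, z forward; pixel columns grow to the right and rows downward; lengths in m; the calibration is good to about 2 mm. The wrist camera is an equidistant fisheye: a pixel r from the principal point sees the ray r / f radians off the axis. A picture is of the moment at which its call begins: read the wrist's pose just before it. calibration takes no time and is no camera call.
- ticket.sign_off(): hands the job in; it is judged then, once.
The state is a dict: "time": time; "joint_pos": joint angles; "joint_velocities": joint speeds; "effort": joint torques, N m; "eef_pos": TCP position; "eef_rot": TCP orientation; "wrist_force": force on the tool from outside, world axes, zero at the start; "torque": the same for the moment, N m; "gripper_width": finger opening in m; "gripper_force": force on a finger pad.
Only numpy, scipy, OpenCV 4.12 (cv2) and the standard library are available. Lean on these libraries where they do the work, as an engineer would, in place of code of your own. Each camera call takes 0.05 s, during which the arm holds its last target. There are 200 camera calls.

### The job

Put the glue bottle away safely: first screw its red cap clockwise until it is tight against its stop, then set the blue overcap over it, mouth down, and press it straight down until the clips snap over its rim and it sits fully home on the grey shoulder. Keep pressing: finish with the hand still pushing the overcap down firmly (about 10 N), without letting go, and leave the cup, the tin and the glasses where they are.

Things in the scene. Friction and masses are not known exactly. Their poses are not given: they have to be found in the camera images.
- cap (a joint): Red round ridged screw cap, captive on the bottle's neck. Angle in rad: 0 = tight at its hard stop, its white stripe over the white stripe on the grey shoulder; positive = undone, anticlockwise from above (starts at 0.6 to 1.3, at most 1.6). Tighten clockwise from above. It does not rise or fall, has about 0.05 N m of friction and stays where it is left.
- cap_center (a point): Centre of the red cap (30 mm diameter, 24 mm tall), on its vertical axis half-way up: 12 mm below its top, 38 mm above the grey shoulder. Its x axis turns with the cap; the white stripe lies towards its -x.
- seat: Grey round shoulder of the white bottle, 90 mm diameter, on which the overcap comes to rest; origin at the centre of its top face, about 70 mm above the bench, z up, same axis as the cap. The bottle's yellow stand, 120 mm square, is bolted down. A white neck rises from the shoulder: 41 mm diameter for 16 mm, then tapering for 10 mm up to the cap. The cap's top is 50 mm above it.
- clip_ring (a point): Point on the bottle's axis, 11 mm above the grey shoulder, level with the steel noses of four black spring clips round the neck. The clips stand 17 mm above the shoulder, their outer faces 45 mm from the axis, at 45 degrees to this point's x and y axes. The noses reach in to 26.5 mm from the axis and yield outwards when the overcap's bead is pushed past.
- overcap_center (a point): Centre, half-way up, of the loose blue overcap: a hollow round plastic cover standing mouth down on the bench, 59 mm tall, 50 mm outer and 44 mm inner diameter, 55 mm deep inside, about 60 g. z up; its yaw does not matter. Home on the bottle, this point is 29.5 mm above the grey shoulder, on the axis.
- overcap_rim (a point): Centre of the overcap's open lower rim. A bevelled bead runs round it: 10 mm high, widest (60 mm) 6 mm above the rim. Over the neck it has 1.5 mm of play. The bead meets the clip noses 11 mm before home, the push needed climbs to about 9 N, then 5 to 7 mm before home suddenly drops as the noses spring over the bead and pull it on; the rim then lands on the shoulder.
- cup: Teal drinking cup, 72 mm across the rim, 80 mm tall; origin at the centre of its underside. Bystander: leave it.
- tin: Steel screw tin, 58 mm diameter, 36 mm tall; origin at the centre of its underside. Bystander: leave it.
- glasses: Brown spectacle front lying flat, 140 mm long along its y, 48 mm wide, 6 mm thick; origin at its middle on the bench. Bystander: leave it.
Mind the look-alikes: they are no part of the job. There is more than one size of the part that bears overcap_center; the job needs the largest.

How it is judged:
On the way, in this order (a step that is already met when the one before it is completed fails the run):
1. the red cap is tight while the overcap is still off (value of joint cap below 0.12 rad and horizontal distance between overcap_center and seat above 0.05 m), for 0.3 s.
2. the overcap stands over the cap, not yet pressed home (horizontal distance between overcap_center and seat below 0.006 m and z of overcap_center in the frame of seat between 0.0355 and 0.085 m).
3. the overcap has snapped home (horizontal distance between overcap_center and seat below 0.0035 m and z of overcap_center in the frame of seat below 0.0315 m and angle between overcap_center's own z axis and vertical below 0.08 rad), for 0.2 s.
At the end, for the whole second after the job is handed in: The red cap is within 0.12 rad of its stop; the overcap is snapped home (rim within 2 mm of the shoulder, within 3.5 mm of the axis, upright within 0.08 rad) and the hand, still touching it, presses it on the shoulder with more than 4 N throughout the last second (all of step 3 and value of joint cap below 0.12 rad and contact force between overcap and seat above 4 N and contact force between any of the fingers, the arm and overcap above 2 N); the arm keeps its last pose, push and grip.
It fails at once if the cup was moved by more than 30 mm (distance of cup from where it was at the start of the episode above 0.03 m).
It fails at once if the tin was moved by more than 30 mm (distance of tin from where it was at the start of the episode above 0.03 m).
It fails at once if the glasses were moved by more than 30 mm (distance of glasses from where it was at the start of the episode above 0.03 m).
It also fails if it takes over 67 s, if anything falls off the work surface, if the arm or the gripper's body presses on something with over 40 N, if the wrist force passes 120 N, or if a joint passes its speed limit or range.

## Working session

There is one attempt and no reset: what is moved stays moved. The work goes in short steps, Python scripts to look and compute and a tool call to move; the robot and the scene stay as the last step left them, time stands still between calls to the robot, and variables do not carry over. Pictures are saved under pics/ and viewed, at most 10 in all, crops included, and the job is handed in when it is done.

Besides the shell and the picture viewer there is one more tool, called after ">>>" by a JSON object that holds its "api" and its "payload", one argument or row to a line. drive_tool: Moves the arm, as the interface text tells. Shift numbers are shares of 0.2 m and turn numbers shares of 90 degrees, none past 1 either way. Its arguments: {"type":"object","properties":{"moves":{"type":"array"},"newtons":{"type":"number"}},"required":["moves"]}

```bash
mkdir -p pics; python3 - <<'E'
from cell import bot, read_camera, calibration
import cv2, numpy as np
s=bot.state(); print(s)
ims=[]
for n in ["scene","side","wrist"]:
    im=read_camera(n); cv2.imwrite(f"pics/{n}0.png",im); ims.append(im)
    c=calibration(n); print(n,{k:np.round(v,4).tolist() for k,v in c.items()})
E
```

```text
{'time': 0.0, 'joint_pos': array([-1.34712101e+00,  2.21230236e-01,  1.52759314e+00, -5.46204722e-06,
        1.39469897e+00, -1.26131924e-01]), 'joint_velocities': array([-0.002073  , -0.0007686 ,  0.00059999, -0.00050727,  0.00118479,
        0.00091101]), 'effort': array([ 2.20785370e-05, -4.94613469e+01, -3.87376928e+01,  6.99390541e-02,
        5.69853990e-02, -1.63203172e-04]), 'eef_pos': array([ 0.21404029, -0.58657065,  0.22944421]), 'eef_rot': array([-3.09176436e+00, -5.46344816e-01,  1.56115729e-04]), 'wrist_force': array([-0.24747666, -0.20042327,  0.57583886]), 'torque': array([-0.01019173, -0.01240104, -0.06036823]), 'gripper_force': 0.0, 'gripper_width': 0.0871410387912539}
scene {'fx': 467.7456, 'fy': 467.7456, 'cx': 256.9915, 'cy': 191.1061, 'R': [[-0.8856, 0.4642, 0.0103], [0.2428, 0.4819, -0.8419], [-0.3958, -0.7431, -0.5395]], 't': [0.4983, -0.0725, 1.4158]}
side {'fx': 468.5796, 'fy': 468.5796, 'cx': 250.984, 'cy': 189.8188, 'R': [[-0.6855, -0.728, -0.0117], [-0.4168, 0.4056, -0.8135], [0.597, -0.5528, -0.5814]], 't': [0.4079, 0.3177, 0.9863]}
wrist {'fx': 297.3186, 'fy': 297.3186, 'cx': 252.7265, 'cy': 189.5596, 'T_tool_cam': [[0.0013, -0.9656, -0.2601, 0.072], [1.0, 0.0014, -0.0002, -0.0005], [0.0006, -0.2601, 0.9656, -0.1534], [0.0, 0.0, 0.0, 1.0]]}
```

View pics/scene0.png

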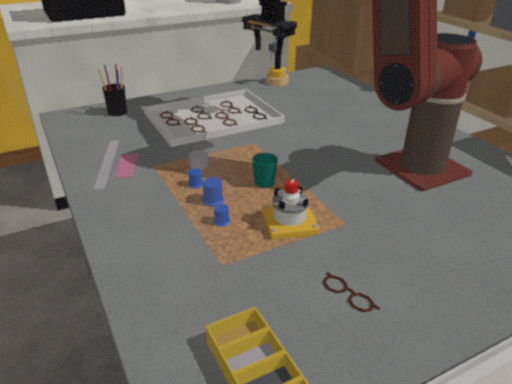

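View pics/side0.png

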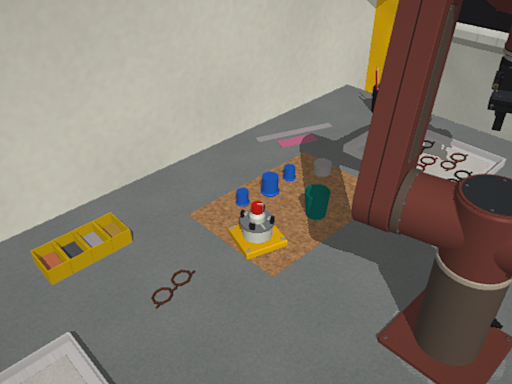

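Scene view: there are three blue cups at (195,178), (213,191) and (222,215). In the side view they are at (289,172), (270,184) and (242,197). The middle one looks largest. The red cap is at (291,186) in scene and (258,207) in side, the teal cup at (264,170), the tin at (198,160) and the glasses at (350,292).

```bash
cat > h.py <<'E'
import cv2, numpy as np
from cell import bot, read_camera, calibration
from scipy.spatial.transform import Rotation as Rot
def mask(im,col):
    h=cv2.cvtColor(im,cv2.COLOR_BGR2HSV)
    if col=='blue': return cv2.inRange(h,(108,130,60),(128,255,255))
    if col=='teal': return cv2.inRange(h,(80,120,30),(98,255,255))
    if col=='red': return cv2.inRange(h,(0,180,120),(6,255,255))|cv2.inRange(h,(174,180,120),(180,255,255))
def blobs(m,amin=40):
    n,l,st,c=cv2.connectedComponentsWithStats(m)
    return [(st[i].tolist(),c[i]) for i in range(1,n) if st[i][4]>=amin]
def ray(c,p):
    d=np.array([(p[0]-c['cx'])/c['fx'],(p[1]-c['cy'])/c['fy'],1.]); R=np.array(c['R']);
    return -R.T@np.array(c['t']), R.T@d/np.linalg.norm(d)
def tri(rs):
    A=0;b=0
    for o,d in rs:
        P=np.eye(3)-np.outer(d,d); A=A+P; b=b+P@o
    x=np.linalg.solve(A,b); return x,[np.linalg.norm((np.eye(3)-np.outer(d,d))@(x-o)) for o,d in rs]
E
python3 - <<'E'
from h import *
S=cv2.imread('pics/scene0.png');D=cv2.imread('pics/side0.png');cs,cd=calibration('scene'),calibration('side')
B={}
for col in ['blue','red','teal']:
    for n,i in (('s',S),('d',D)):
        B[col+n]=blobs(mask(i,col)); print(col,n,[(b[0],np.round(b[1],1).tolist()) for b in B[col+n]])
def best(col):
    for a in B[col+'s']:
        for b in B[col+'d']:
            x,e=tri([ray(cs,a[1]),ray(cd,b[1])])
            if max(e)<.006: print(col,np.round(a[1]),np.round(b[1]),np.round(x,4),np.round(e,4))
[best(c) for c in ('blue','red','teal')]
cv2.imwrite('pics/crop1.png',np.hstack([cv2.resize(S[140:250,160:340],None,fx=2.2,fy=2.2,interpolation=2),cv2.resize(D[150:260,200:380],None,fx=2.2,fy=2.2,interpolation=2)]) [:, :800])
E
```

```text
blue s [([189, 169, 41, 56, 733], [211.1, 193.6])]
blue d [([283, 164, 13, 17, 176], [288.9, 172.3]), ([261, 172, 19, 25, 375], [269.5, 184.1]), ([236, 188, 14, 19, 195], [242.1, 197.0])]
red s [([285, 180, 13, 13, 116], [291.2, 186.4])]
red d [([251, 201, 12, 14, 130], [256.2, 207.6])]
teal s [([253, 154, 24, 33, 648], [264.4, 169.3])]
teal d [([305, 185, 25, 35, 714], [316.3, 200.9])]
blue [211. 194.] [270. 184.] [ 0.6388 -0.1181  0.0243] [0.0013 0.0013]
red [291. 186.] [256. 208.] [0.5055 0.0641 0.1088] [0.0007 0.0007]
teal [264. 169.] [316. 201.] [ 0.4695 -0.1343  0.0449] [0. 0.]
```

View pics/crop1.png

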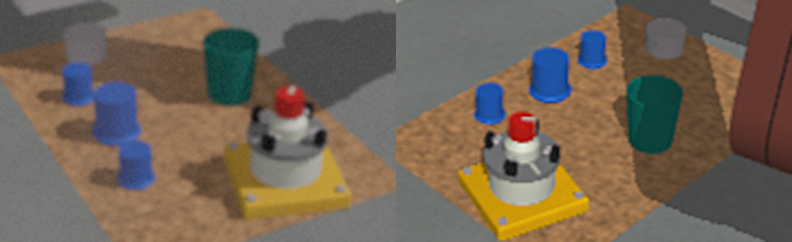

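The middle cup, at (213,191) in scene and (270,184) in side, is clearly the largest, so it is the overcap. I'm moving over the bottle to look with the wrist camera.

>>> {"api": "drive_tool", "payload": {
  "moves": [
    [[0.83,-0.86,0],[0,0,0],1],
    [[0.83,-0.86,0],[0,0,0],1],
    [[0.83,-0.86,0],[0,0,0],1],
    [[0.83,-0.86,0],[0,0,0],1],
    [[0.83,-0.86,0],[0,0,0],1]
  ]
}}

```text
time: 0.78
eef_pos: [0.3123, -0.3659, 0.2304]
eef_rot: [-3.092, -0.553, -0.001]
wrist_force: [0.1, -0.6, 0.2]
gripper_width: 0.087
gripper_force: 0.0
```

>>> {"api": "drive_tool", "payload": {
  "moves": [
    [[0.83,-0.86,0],[0,0,0],1],
    [[0.83,-0.86,0],[0,0,0],1],
    [[0.83,-0.86,0],[0,0,0],1],
    [[0.83,-0.86,0],[0,0,0],1],
    [[0.83,-0.86,0],[0,0,0],1]
  ]
}}

```text
time: 1.4
eef_pos: [0.4092, -0.1483, 0.2306]
eef_rot: [-3.092, -0.554, -0.001]
wrist_force: [-0.1, -0.2, 0.2]
gripper_width: 0.0867
gripper_force: 0.0
```

>>> {"api": "drive_tool", "payload": {
  "moves": [
    [[0.82,-0.85,0],[0,0,-0.86],1],
    [[0.82,-0.85,0],[0,0,-0.86],1],
    [[0.82,-0.85,0],[0,0,-0.86],1],
    [[0.82,-0.85,0],[0,0,-0.86],1],
    [[0.82,-0.85,0],[0,0,-0.86],1],
    [[0.82,-0.85,0],[0,0,-0.86],1],
    [[0.82,-0.85,0],[0,0,-0.86],1],
    [[0.82,-0.85,0],[0,0,-0.86],1],
    [[0.82,-0.85,0],[0,0,-0.86],1]
  ]
}}

```text
time: 2.52
eef_pos: [0.5045, 0.0638, 0.2303]
eef_rot: [2.075, 2.358, -0.001]
wrist_force: [-0.0, -0.4, -0.5]
gripper_width: 0.0869
gripper_force: 0.0
```

```bash
cat >> h.py <<'E'
def wray(p,s,c):
    u=np.array([p[0]-c['cx'],p[1]-c['cy']])/c['fx']; r=np.linalg.norm(u)
    d=np.array([*(u/max(r,1e-9)*np.sin(r)),np.cos(r)]); T=np.array(c['T_tool_cam']); R=Rot.from_rotvec(s['eef_rot']).as_matrix()
    return s['eef_pos']+R@T[:3,3], R@T[:3,:3]@d
def onz(r,z): o,d=r; return o+d*(z-o[2])/d[2]
def wproj(X,s,c):
    R=Rot.from_rotvec(s['eef_rot']).as_matrix(); T=np.array(c['T_tool_cam'])
    q=T[:3,:3].T@(R.T@(np.array(X)-s['eef_pos'])-T[:3,3]); n=np.hypot(q[0],q[1]); t=np.arctan2(n,q[2])
    return np.array([c['cx'],c['cy']])+c['fx']*t*q[:2]/n
def tool(s,dw): return Rot.from_rotvec(s['eef_rot']).inv().apply(dw)
E
python3 - <<'E'
from h import *
s=bot.state();im=read_camera('wrist');cv2.imwrite('pics/w1.png',im);c=calibration('wrist')
print(s['time'],s['eef_pos'],s['eef_rot'],s['joint_pos'])
for col in('red','blue'):
  for b in blobs(mask(im,col)): print(col,b[0],np.round(b[1],1),onz(wray(b[1],s,c),.120 if col=='red' else .03))
np.save('s1.npy',s,allow_pickle=True)
E
```

```text
2.525 [0.50453837 0.06378588 0.23028238] [ 2.07533083e+00  2.35825188e+00 -1.12680670e-03] [-2.89681642e-02 -6.01451258e-02  1.82495262e+00 -6.92374151e-04
  1.37708986e+00 -1.56288345e-01]
red [238, 170, 33, 37, 801] [254.5 187.5] [0.50669696 0.06679596 0.12      ]
blue [346, 223, 22, 19, 132] [356.2 230.1] [0.65364991 0.00258283 0.03      ]
blue [304, 276, 37, 18, 451] [323.1 285.8] [ 0.62695055 -0.08823979  0.03      ]
```

View pics/w1.png

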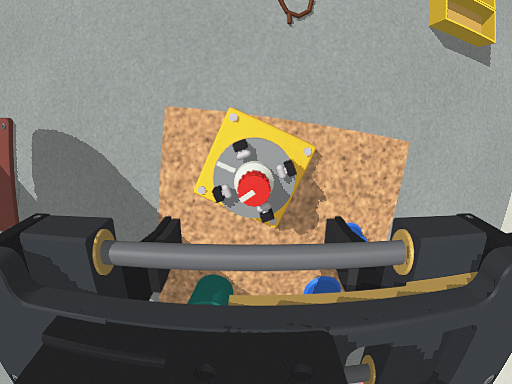

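The wrist view shows the red cap at (255,188). Its stripe points lower-left, and the shoulder stripe lies upper-left at (225,168), so the cap needs about 50–55° clockwise. I'm refining the axis position.

```bash
python3 - <<'E'
from h import *
im=cv2.imread('pics/w1.png');s=np.load('s1.npy',allow_pickle=True).item();c=calibration('wrist')
w=lambda p,z:np.round(onz(wray(p,s,c),z),4)
x,y,ww,h=238,170,33,37
print('L',w((x-.5,190),.118),'R',w((x+ww-.5,190),.118),'bot',w((254.5,y+h-.5),.12),'top',w((254.5,y-.5),.096))
print('tcp px',wproj(s['eef_pos'],s,c))
# bolts/yellow stand
hs=cv2.cvtColor(im,cv2.COLOR_BGR2HSV); m=cv2.inRange(hs,(22,150,120),(32,255,255)); m[:,:190]=0;m[:100]=0;m[232:]=0;m[:,330:]=0
p=cv2.findNonZero(m); r=cv2.minAreaRect(p); print(r,[w(q,.02) for q in cv2.boxPoints(r)], w(r[0],.02))
st=cv2.inRange(hs,(0,0,200),(180,60,255)); print([(b[0],np.round(b[1],1)) for b in blobs(st[140:230,190:320],15)])
# shoulder by grey
g=cv2.inRange(hs,(0,0,100),(180,40,170));g2=np.zeros_like(g);g2[130:232,195:310]=g[130:232,195:310]
for b in blobs(g2,100): print('grey',b[0],np.round(b[1],1),w(b[1],.07))
n,l,stt,_=cv2.connectedComponentsWithStats(g2);k=1+np.argmax(stt[1:,4]);hull=cv2.convexHull(cv2.findNonZero((l==k).astype(np.uint8)))
e=cv2.fitEllipse(hull);print(e,w(e[0],.07))
E
```

```text
L [0.4915 0.0619 0.118 ] R [0.5218 0.0659 0.118 ] bot [0.5091 0.0487 0.12  ] top [0.5053 0.0788 0.096 ]
tcp px [250.97074152 241.53596299]
((253.7124786376953, 168.15347290039062), (94.93647766113281, 93.06922912597656), 23.749494552612305) [array([0.431 , 0.0251, 0.02  ]), array([0.4669, 0.1376, 0.02  ]), array([0.5793, 0.1054, 0.02  ]), array([ 0.5497, -0.0126,  0.02  ])] [0.5064 0.0655 0.02  ]
[([114, 8, 7, 8, 45], array([117. ,  11.2])), ([47, 10, 12, 8, 52], array([52. , 13.4])), ([26, 21, 20, 12, 90], array([35.5, 26.6])), ([44, 21, 38, 30, 337], array([59.3, 30.6])), ([87, 25, 7, 12, 45], array([89.7, 30.2])), ([32, 45, 7, 12, 47], array([34.7, 50.4])), ([8, 47, 7, 7, 41], array([11. , 49.9])), ([49, 50, 16, 13, 85], array([56.6, 55.9])), ([67, 66, 5, 5, 15], array([68.5, 68.4]))]
grey [213, 138, 82, 80, 2834] [255.  175.9] [0.5075 0.0668 0.07  ]
((253.58364868164062, 177.4846649169922), (79.56123352050781, 81.04224395751953), 90.19047546386719) [0.5063 0.0649 0.07  ]
```

>>> {"api": "drive_tool", "payload": {
  "moves": [
    [[0,0.01,0.3],[0,0,0],1],
    [[0,0.01,0.45],[0,0,0],1],
    [[0,0.01,0.55],[0,0,0],1],
    [[0,0.01,0.635],[0,0,0],1],
    [[0,0.01,0.635],[0,0,0],1],
    [[0,0.01,0.635],[0,0,0],-1],
    [[0,0.01,0.635],[0,0,0],-1],
    [[0,0.01,0.635],[0,0,0],-1],
    [[0,0.01,0.635],[0,0,0],-1],
    [[0,0.01,0.635],[0,0,0],-1],
    [[0,0.01,0.635],[0,0,0],-1]
  ],
  "newtons": 20
}}

```text
time: 3.95
eef_pos: [0.506, 0.066, 0.1036]
eef_rot: [2.072, 2.361, 0.0]
wrist_force: [-0.4, -0.1, 0.2]
gripper_width: 0.035
gripper_force: 0.0
```

>>> {"api": "drive_tool", "payload": {
  "moves": [
    [[-0.008,0,0],[0,0,0],-1],
    [[-0.008,0,0],[0,0,0],-1],
    [[-0.008,0,0],[0,0,0],-1],
    [[-0.008,0,0],[0,0,0],-1]
  ]
}}

```text
time: 4.45
eef_pos: [0.5052, 0.0653, 0.1034]
eef_rot: [-2.071, -2.359, 0.0]
wrist_force: [-4.0, 3.4, 3.4]
gripper_width: 0.0298
gripper_force: 20.0
```

>>> {"api": "drive_tool", "payload": {
  "moves": [
    [[0,0,0],[0,0,0.1],-1],
    [[0,0,0],[0,0,0.2],-1],
    [[0,0,0],[0,0,0.3],-1],
    [[0,0,0],[0,0,0.4],-1],
    [[0,0,0],[0,0,0.5],-1],
    [[0,0,0],[0,0,0.58],-1],
    [[0,0,0],[0,0,0.58],-1]
  ]
}}

```text
time: 5.32
eef_pos: [0.5078, 0.0644, 0.1036]
eef_rot: [2.9, 1.205, 0.006]
wrist_force: [7.1, 0.6, -6.7]
gripper_width: 0.0293
gripper_force: 20.0
```

```bash
python3 -c "
from h import *
s=bot.state();print(s['torque'],s['gripper_width'],s['gripper_force'],s['joint_pos'],s['eef_pos'],s['wrist_force'])"
```

```text
[ 0.15435794 -1.14528488 -0.05139256] 0.029265952560743762 19.99911791179329 [-2.82658924e-02  7.97183755e-02  1.93631637e+00  5.74162531e-04
  1.12177199e+00  7.54359849e-01] [0.50780499 0.0644472  0.10356221] [ 7.12705715  0.64482788 -6.67756559]
```

>>> {"api": "drive_tool", "payload": {
  "moves": [
    [[0,0,0],[0,0,0.06],-1],
    [[0,0,0],[0,0,0.1],-1],
    [[0,0,0],[0,0,0.14],-1],
    [[0,0,0],[0,0,0.14],-1]
  ]
}}

```text
time: 5.82
eef_pos: [0.5078, 0.0636, 0.1037]
eef_rot: [3.013, 0.882, 0.005]
wrist_force: [6.0, -2.2, -5.6]
gripper_width: 0.0295
gripper_force: 20.0
```

```bash
python3 -c "
from h import *
s=bot.state();print(s['torque'],s['gripper_width'],s['joint_pos'],s['eef_pos'],s['wrist_force'])"
```

```text
[-0.38163081 -0.99074468  0.29639693] 0.029539745086161664 [-2.87127875e-02  7.94918017e-02  1.93618532e+00 -1.42607736e-03
  1.12221641e+00  9.72964064e-01] [0.50779578 0.06361796 0.10373848] [ 6.01074229 -2.15911668 -5.59672624]
```

>>> {"api": "drive_tool", "payload": {
  "moves": [
    [[0,0,0],[0,0,0.06],-1],
    [[0,0,0],[0,0,0.06],-1],
    [[0,0,0],[0,0,0.06],-1],
    [[0,0,0],[0,0,0.06],1],
    [[0,0,0],[0,0,0.06],1],
    [[0,0,0],[0,0,0.06],1],
    [[0,0,0],[0,0,0.06],1],
    [[0,0,-0.2],[0,0,0.06],1],
    [[0,0,-0.5],[0,0,0.06],1],
    [[0,0,-0.65],[0,0,0.06],1],
    [[0,0,-0.65],[0,0,0.06],1]
  ]
}}

```text
time: 7.2
eef_pos: [0.5081, 0.0644, 0.2369]
eef_rot: [3.052, 0.74, 0.01]
wrist_force: [-0.1, 0.0, 1.0]
gripper_width: 0.0863
gripper_force: 0.0
```

```bash
python3 - <<'E'
from h import *
s=bot.state();im=read_camera('wrist');cv2.imwrite('pics/w2.png',im);c=calibration('wrist');np.save('s2.npy',s,allow_pickle=True)
print(s['time'],s['eef_pos'],s['eef_rot'],s['joint_pos'][5])
for col in('red','blue'):
  for b in blobs(mask(im,col)): print(col,b[0],np.round(b[1],1),onz(wray(b[1],s,c),.120 if col=='red' else .03))
cv2.imwrite('pics/w2c.png',np.hstack([cv2.resize(im[130:230,200:320],(480,400),interpolation=2)]))
# blue in scene/side watershed-free: top face brightness
S=read_camera('scene');D=read_camera('side');cv2.imwrite('pics/s2.png',S);cv2.imwrite('pics/d2.png',D)
E
```

```text
7.2 [0.50807243 0.06440509 0.23692002] [3.05154296 0.73966055 0.0096677 ] 1.067194780347121
red [238, 172, 32, 35, 749] [254.  187.9] [0.5099331 0.0641243 0.12     ]
blue [344, 85, 38, 32, 943] [362.5 100.3] [ 0.65280213 -0.01569741  0.03      ]
blue [390, 127, 50, 45, 1704] [414.5 149.4] [ 0.6373661  -0.11541282  0.03      ]
blue [441, 159, 33, 31, 744] [456.8 174.6] [ 0.6457177  -0.20432147  0.03      ]
```

View pics/w2c.png

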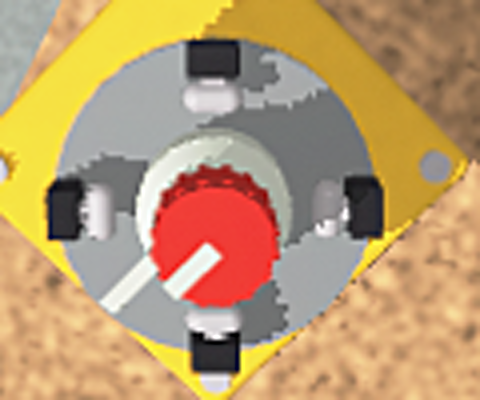

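The cap stripe is parallel and in line with the shoulder stripe, so the cap is tight. The overcap is at roughly (0.637,-0.117). Its small look-alikes lie along ±y, so the fingers should close along x.

>>> {"api": "drive_tool", "payload": {
  "moves": [
    [[0.165,1.0,0.1],[0,0,-0.7],1],
    [[0.165,1.0,0.1],[0,0,-0.7],1],
    [[0.165,1.0,0.1],[0,0,-0.7],1],
    [[0.165,1.0,0.1],[0,0,-0.7],1],
    [[0.165,1.0,0.1],[0,0,-0.7],1],
    [[0.165,1.0,0.1],[0,0,-0.7],1],
    [[0.165,1.0,0.1],[0,0,-0.7],1],
    [[0.165,1.0,0.1],[0,0,-0.7],1]
  ]
}}

```text
time: 8.35
eef_pos: [0.6265, -0.0981, 0.2122]
eef_rot: [-2.219, -2.221, 0.002]
wrist_force: [0.0, 0.1, -0.9]
gripper_width: 0.0869
gripper_force: 0.0
```

```bash
python3 - <<'E'
from h import *
s=bot.state();im=read_camera('wrist');cv2.imwrite('pics/w3.png',im);c=calibration('wrist')
print(s['time'],s['eef_pos'],s['eef_rot'],s['joint_pos'])
w=lambda p,z:np.round(onz(wray(p,s,c),z),4)
for b in blobs(mask(im,'blue')):
  x,y,ww,h,a=b[0];cx=b[1][0]
  print(b[0],w(b[1],.03),'L/R at z.059',w((x-.5,y+h*.6),.059),w((x+ww-.5,y+h*.6),.059),'far top',w((cx,y+h-.5),.059),'near bottom',w((cx,y-.5),.006))
E
```

```text
8.35 [ 0.62647018 -0.09809089  0.21223513] [-2.21891028e+00 -2.22142062e+00  1.56653635e-03] [-2.79590204e-01  2.55975818e-01  1.51905145e+00 -1.75882492e-07
  1.36862668e+00 -2.80720870e-01]
[258, 88, 38, 35, 981] [ 0.6533 -0.0191  0.03  ] L/R at z.059 [ 0.6317 -0.0236  0.059 ] [ 0.6707 -0.0229  0.059 ] far top [ 0.6512 -0.0373  0.059 ] near bottom [0.655  0.0033 0.006 ]
[237, 161, 48, 57, 2120] [ 0.6372 -0.1156  0.03  ] L/R at z.059 [ 0.6096 -0.1149  0.059 ] [ 0.6613 -0.1148  0.059 ] far top [ 0.6367 -0.1403  0.059 ] near bottom [ 0.6375 -0.0859  0.006 ]
[257, 239, 23, 6, 76] [ 0.6463 -0.1832  0.03  ] L/R at z.059 [ 0.6315 -0.1709  0.059 ] [ 0.6576 -0.1709  0.059 ] far top [ 0.6447 -0.1733  0.059 ] near bottom [ 0.6475 -0.1898  0.006 ]
[256, 271, 27, 8, 166] [ 0.6482 -0.2303  0.03  ] L/R at z.059 [ 0.6306 -0.2152  0.059 ] [ 0.663  -0.2155  0.059 ] far top [ 0.6466 -0.2191  0.059 ] near bottom [ 0.6495 -0.2392  0.006 ]
```

View pics/w3.png

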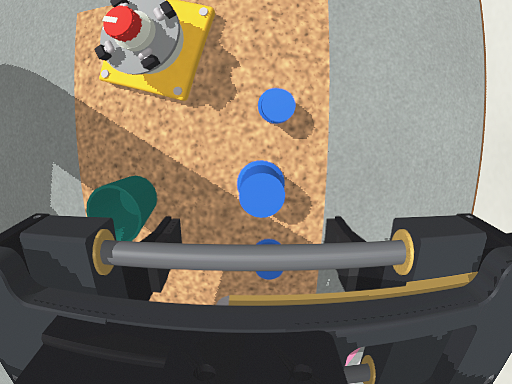

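The overcap is in view at (261,190), with its axis at about (0.6365,-0.1155), and the fingers straddle it clear of the others. Descending and gripping now.

>>> {"api": "drive_tool", "payload": {
  "moves": [
    [[-0.087,0.05,0.2],[0,0,0],1],
    [[-0.087,0.05,0.45],[0,0,0],1],
    [[-0.087,0.05,0.65],[0,0,0],1],
    [[-0.087,0.05,0.8],[0,0,0],1],
    [[-0.087,0.05,0.89],[0,0,0],1],
    [[-0.087,0.05,0.89],[0,0,0],1],
    [[-0.087,0.05,0.89],[0,0,0],-1],
    [[-0.087,0.05,0.89],[0,0,0],-1],
    [[-0.087,0.05,0.89],[0,0,0],-1],
    [[-0.087,0.05,0.89],[0,0,0],-1],
    [[-0.087,0.05,0.89],[0,0,0],-1],
    [[-0.087,0.05,0.89],[0,0,0],-1]
  ],
  "newtons": 30
}}

```text
time: 9.9
eef_pos: [0.6372, -0.1157, 0.0358]
eef_rot: [2.217, 2.226, 0.0]
wrist_force: [-0.6, 0.3, 3.0]
gripper_width: 0.0495
gripper_force: 30.0
```

>>> {"api": "drive_tool", "payload": {
  "moves": [
    [[0,0,-0.2],[0,0,0],-1],
    [[0,0,-0.5],[0,0,0],-1],
    [[0,0,-0.77],[0,0,0],-1],
    [[0,0,-0.77],[0,0,0],-1],
    [[0.2,-0.15,-0.77],[0,0,0],-1],
    [[0.45,-0.32,-0.77],[0,0,0],-1],
    [[0.7,-0.5,-0.77],[0,0,0],-1],
    [[0.9,-0.65,-0.77],[0,0,0],-1],
    [[0.9,-0.65,-0.77],[0,0,0],-1],
    [[0.9,-0.65,-0.77],[0,0,0],-1]
  ]
}}

```text
time: 11.15
eef_pos: [0.5063, 0.0636, 0.1888]
eef_rot: [-2.216, -2.227, 0.001]
wrist_force: [0.6, -0.1, -0.9]
gripper_width: 0.0492
gripper_force: 30.0
```

```bash
python3 - <<'E'
from h import *
s=bot.state();c=calibration('wrist');print(s['time'],s['eef_pos'],s['eef_rot'],s['wrist_force'],s['gripper_width'],s['torque'])
W=read_camera('wrist');S=read_camera('scene');D=read_camera('side')
cs,cd=calibration('scene'),calibration('side')
w=lambda p,z:np.round(onz(wray(p,s,c),z),4)
for im,n in((S,'s'),(D,'d'),(W,'w')): 
  for b in blobs(mask(im,'blue'),100): print(n,b[0],np.round(b[1],1))
f=lambda p:np.array([(np.array(p)[0])])
pj=lambda X,c:(lambda q:np.round([c['cx']+c['fx']*q[0]/q[2],c['cy']+c['fy']*q[1]/q[2]],1))(np.array(c['R'])@X+np.array(c['t']))
X=np.array([.5068,.064,s['eef_pos'][2]-.0358+.0295]);print(pj(X,cs),pj(X,cd),wproj(X+[0,0,.0295],s,c))
cv2.imwrite('pics/m4.png',np.hstack([cv2.resize(S[120:250,230:350],(385,417),interpolation=2),cv2.resize(D[130:260,200:320],(385,417),interpolation=2)]))
cv2.imwrite('pics/w4.png',W)
E
```

```text
11.15 [0.50625101 0.06363935 0.18877768] [-2.21585809e+00 -2.22667251e+00  1.18520328e-03] [ 0.62405621 -0.12077715 -0.90666097] 0.04924238013020107 [-0.02815208 -0.08551499 -0.04792225]
s [281, 144, 25, 32, 603] [293.9 159.6]
s [189, 170, 13, 17, 164] [194.4 178.3]
s [215, 205, 14, 20, 178] [222.4 215.5]
d [283, 166, 13, 15, 119] [289.4 174.7]
d [236, 168, 32, 38, 648] [250.7 188.1]
w [206, 178, 96, 67, 4883] [253.9 215.1]
w [207, 270, 93, 25, 1826] [252.7 281.3]
[292.5 159.5] [255.8 183.3] [252.01197112 260.77080031]
```

View pics/m4.png

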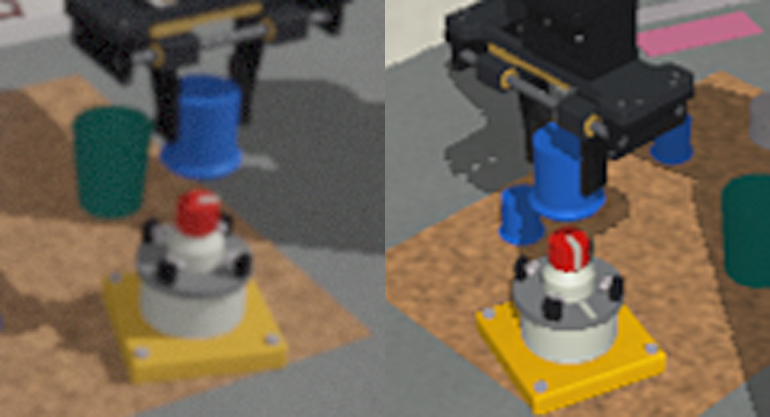

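View pics/w4.png

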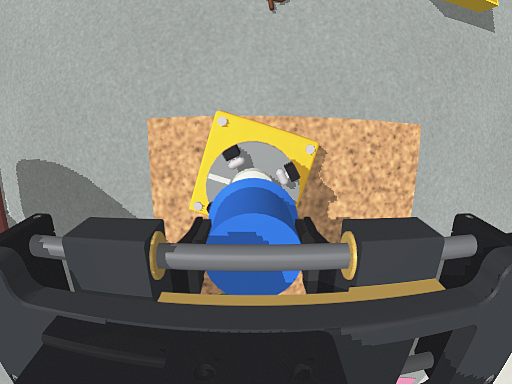

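The overcap hangs straight above the cap in both views, in scene crop at (202,130) over (200,205) and in side crop at (568,180) over (570,245). Lowering in steps while watching the forces.

>>> {"api": "drive_tool", "payload": {
  "moves": [
    [[0,0,0.1],[0,0,0],-1],
    [[0,0,0.18],[0,0,0],-1],
    [[0,0,0.23],[0,0,0],-1],
    [[0,0,0.23],[0,0,0],-1],
    [[0,0,0.23],[0,0,0],-1]
  ]
}}

```text
time: 11.92
eef_pos: [0.5068, 0.0637, 0.144]
eef_rot: [2.216, 2.226, 0.001]
wrist_force: [0.4, 0.3, -1.1]
gripper_width: 0.0492
gripper_force: 30.0
```

>>> {"api": "drive_tool", "payload": {
  "moves": [
    [[0,0,0.02],[0,0,0],-1],
    [[0,0,0.04],[0,0,0],-1],
    [[0,0,0.06],[0,0,0],-1],
    [[0,0,0.08],[0,0,0],-1],
    [[0,0,0.08],[0,0,0],-1]
  ]
}}

```text
time: 12.55
eef_pos: [0.506, 0.0638, 0.127]
eef_rot: [-2.216, -2.226, 0.001]
wrist_force: [0.5, 0.2, -0.2]
gripper_width: 0.0492
gripper_force: 30.0
```

>>> {"api": "drive_tool", "payload": {
  "moves": [
    [[0,0,0.02],[0,0,0],-1],
    [[0,0,0.035],[0,0,0],-1],
    [[0,0,0.05],[0,0,0],-1],
    [[0,0,0.05],[0,0,0],-1]
  ],
  "newtons": 45
}}

```text
time: 13.05
eef_pos: [0.5062, 0.0635, 0.1173]
eef_rot: [-2.217, -2.226, 0.001]
wrist_force: [-0.2, -2.4, -0.2]
gripper_width: 0.0486
gripper_force: 45.0
```

>>> {"api": "drive_tool", "payload": {
  "moves": [
    [[0,0,0.01],[0,0,0],-1],
    [[0,0,0.02],[0,0,0],-1],
    [[0,0,0.03],[0,0,0],-1],
    [[0,0,0.03],[0,0,0],-1]
  ]
}}

```text
time: 13.55
eef_pos: [0.5068, 0.0636, 0.1121]
eef_rot: [2.216, 2.225, 0.001]
wrist_force: [-1.5, -1.6, 4.5]
gripper_width: 0.0487
gripper_force: 45.0
```

>>> {"api": "drive_tool", "payload": {
  "moves": [
    [[0,0,0.008],[0,0,0],-1],
    [[0,0,0.016],[0,0,0],-1],
    [[0,0,0.024],[0,0,0],-1],
    [[0,0,0.024],[0,0,0],-1]
  ]
}}

```text
time: 14.05
eef_pos: [0.5058, 0.0638, 0.1061]
eef_rot: [-2.216, -2.225, 0.001]
wrist_force: [-1.3, -2.0, -3.6]
gripper_width: 0.0491
gripper_force: 45.0
```

>>> {"api": "drive_tool", "payload": {
  "moves": [
    [[0,0,0.006],[0,0,0],-1],
    [[0,0,0.012],[0,0,0],-1],
    [[0,0,0.012],[0,0,0],-1]
  ]
}}

```text
time: 14.42
eef_pos: [0.506, 0.0637, 0.1058]
eef_rot: [-2.216, -2.226, 0.002]
wrist_force: [-8.1, -2.2, 11.3]
gripper_width: 0.0488
gripper_force: 45.0
```

>>> {"api": "drive_tool", "payload": {
  "moves": [
    [[-0.001,-0.004,0],[0,0,0],-1],
    [[-0.001,-0.004,0],[0,0,0],-1],
    [[-0.001,-0.004,0],[0,0,0],-1]
  ]
}}

```text
time: 14.8
eef_pos: [0.506, 0.0637, 0.1058]
eef_rot: [2.216, 2.226, 0.001]
wrist_force: [-5.7, -1.4, 8.8]
gripper_width: 0.0489
gripper_force: 45.0
```

```bash
python3 - <<'E'
from h import *
s=bot.state();print(s['time'],s['eef_pos'],s['eef_rot'],s['wrist_force'],s['torque'])
S=read_camera('scene');D=read_camera('side')
cv2.imwrite('pics/m5.png',np.hstack([cv2.resize(S[120:250,230:350],(385,417),interpolation=2),cv2.resize(D[130:260,200:320],(385,417),interpolation=2)]))
s=bot.state();print(s['time'],s['eef_pos'],s['wrist_force'])
E
```

```text
14.8 [0.50595594 0.06366185 0.1058043 ] [2.21644358e+00 2.22591992e+00 8.17726651e-04] [-5.72328658 -1.36208178  8.7731881 ] [-0.2833425   0.98773636 -0.03248879]
14.9 [0.50594627 0.06368877 0.10580894] [-5.3965782  -1.29303618  9.10077277]
```

View pics/m5.png

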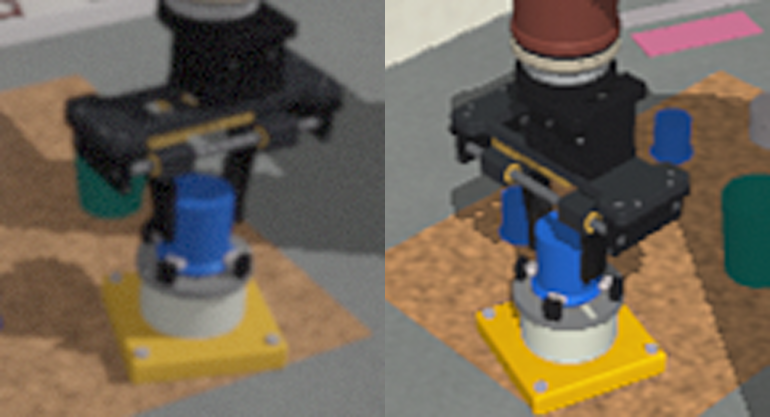

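The overcap is home: its rim is on the shoulder with the clip noses over the bead (scene crop (200,265), side crop (565,295)), and the push is 9 N. I'll ease the side load slightly and press a touch more.

>>> {"api": "drive_tool", "payload": {
  "moves": [
    [[-0.001,-0.005,0.005],[0,0,0],-1],
    [[-0.001,-0.005,0.005],[0,0,0],-1],
    [[-0.001,-0.005,0.005],[0,0,0],-1],
    [[-0.001,-0.005,0.005],[0,0,0],-1]
  ]
}}

```text
time: 15.4
eef_pos: [0.5059, 0.0636, 0.1058]
eef_rot: [2.216, 2.225, 0.003]
wrist_force: [-4.4, -0.6, 11.6]
gripper_width: 0.049
gripper_force: 45.0
```

```bash
python3 -c "
from cell import ticket
print(ticket.sign_off())"
```

```text
the job is handed in; nothing more can be done
None
```

The red cap is tight, and the overcap is snapped home on the shoulder with the hand still pressing it down at about 11.6 N. The cup, tin and glasses were left alone, and the job was handed in at about 15.4 s; the sign-off returned no verdict.

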